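Mix a bottle of craft paint on the touch mixer

ROBOT

A 7-joint arm with a two-finger parallel gripper is mounted at the origin on the work surface. World frame = base frame: x ahead of the robot, y to its left, z up, the work surface at z = 0. Lengths are in m, angles in rad, forces in N, time in s.
With the tool pointing down it reaches from about 0.35 to 0.9 m from the base axis. Payload 8.1 kg.
Tool frame: the origin (TCP) lies midway between the tips of the shut fingers; the grasp point (between the pads) lies 19 mm behind it; z points along the fingers, y is the line along which they close (so a half turn about z gives the same grasp; the last joint's range is limited). The gripper opens to 92 mm and grips with 3 to 60 N. Pads are 19 mm wide; open, the fingers measure 130 mm over their backs; the gripper's body (75 mm by 190 mm) begins 47 mm behind the grasp point.
Start: joints at [1.246, 0.434, 0.025, 1.573, -0.012, 1.134, -0.075], TCP at [0.137, -0.61, 0.227] pointing down, gripper open.
Joint ranges: [-2.62, 2.62], [-0.44, 2.09], [-1.27, 1.32], [0.08, 2.57], [-1.32, 4.46], [0.12, 2], [-2.74, 2.74]. Speed limits (rad/s): [2.22, 2.22, 3.01, 3.01, 3.14, 3.14, 3.14].

INTERFACE

Orientations are given as a rotation vector (axis times angle).
In Python, from bench import * gives the robot as it stands. The module is installed in compiled form; this text tells all that it offers.
- The arm moves only by the tool carry_out, never from a script. Its argument "steps" is text: rows parted by semicolons, each of 5 numbers parted by spaces: the opening, from -1 (shut) to 1 (fully open), so that 0 is half open, then the shift along the world's x, y, z in mm, then the turn about the world's z in rad. In form: grip x y z turn; .... A call has 1 to 12 rows; each row shifts and turns the commanded pose from where the row before left it; what a row does not reach is not made up. A row lasts 1/12 s, in which the tool goes at most 41.7 mm and 7.16 degrees, less where a joint would pass 70% of its speed; a pose out of reach is approached as far as the arm can. A call with a gripper value outside its range is refused whole. The fingers move at their own pace and stop on an object; "newtons" is the grip in N (left out, the last holds). Time passes only in rows, so rows that do not move let the fingers close. It gives the time, the measured TCP pose, the force, the opening and the grip force at its end, in the units of the state.
- sense(): the state, without advancing time (a new reading comes with each control period).
- read_camera(name): name is "scene" or "top"; returns the picture (384x512x3 uint8, red, green, blue); there is no depth.
- calibration(name): a dict with "fx", "fy", "cx", "cy" (pixels), "pose" (4x4, takes a point from camera to world coordinates). Camera axes: x right, y up, looking along -z (the intrinsics and any distortion apply to the point x, -y, -z); pixel columns grow to the right and rows downward; lengths in m; the calibration is good to about 2 mm. A picture is of the moment at which its call begins. calibration takes no time and is no camera call.
- job_done(): hands the job in; it is judged then, once.
The state is a dict: "time": time; "qpos": joint angles; "dq": joint speeds; "tau": joint torques, N m; "ee_pos": TCP position; "tool_rot": TCP orientation; "ft_force": force on the tool from outside, world axes, zero at the start; "moment": the same for the moment, N m; "opening": finger opening in m; "gripper_force": force on a finger pad.
Only numpy, scipy, OpenCV 4.12 (cv2) and the standard library are available. Lean on these libraries where they do the work, as an engineer would, in place of code of your own. Each camera call takes 0.05 s, during which the arm holds its last target. There are 200 camera calls.

TASK

Switch the paint mixer on by swinging its toggle lever fully over to the on side, then take the blue paint bottle out of the sloping rack and, holding it upright, press it down on the middle of the mixer's sprung pad until the pad is fully depressed, and keep it there for two seconds. Afterwards set the bottle down gently, standing upright and wholly on the round cork coaster, and leave the mixer switched off with its lever fully back. Leave the red bottle in the rack and do not disturb the other things on the table.

Things in the scene. Friction and masses are not known exactly. Their poses are not given: they have to be found in the camera images.
- blue_mid (a point): Blue paint bottle, loose, 0.18 to 0.31 kg: a cylinder 52 mm in diameter, 130 mm tall over all; blue body for the lower 112 mm with white label, then a white cap 47 mm in diameter. This point is its centre, 65 mm from its base; its z axis runs from base to cap. It starts in either place of the rack, leaning 35 degrees from vertical, cap towards the robot.
- red_mid (a point): The red paint bottle, same shape and size, in the rack's other place, 100 mm from the blue one; its centre. Stays where it is.
- rack: Fixed plywood rack, 185 mm wide, left or right of the mixer, with two bottles 100 mm apart, each leaning 35 degrees from vertical towards the rack's -x side (roughly towards the robot): base on a tilted ledge, lower side on two thin rails, sides and upper face free; it pulls out along its own axis. Origin: centre of the underside; bottle bases at x 30, y +50 or -50, z 50 mm in its frame.
- mixer: Fixed white mixer, a box 220 (x) by 130 (y) mm, top face 60 mm high; origin at the centre of its underside, z up. The round black pad is towards the robot at x -45 mm, y 0; the switch is behind it: its lever turns on a pivot at x 65, y 0, z 82 mm, about an axis along x, on a grey housing whose top is 95 mm above the table.
- pad (a joint): How far the mixer's sprung pad is pressed down, m: 0 up, 0.012 fully depressed against its stop. The spring needs about 5 N to begin moving and 12 N when fully down; the weight of a bottle alone does not depress it.
- pad_top (a point): Centre of the top face of the pad, a flat black disc 72 mm in diameter, 84 mm above the table when up and 72 mm when fully depressed.
- switch (a joint): Angle of the toggle lever, rad: 0 off (leaning 0.5 rad from upright to the mixer's +y side), 1.0 on (leaning 0.5 rad to its -y side). It starts near off. Light friction (about 1 N at the tip), stays where it is left.
- switch_tip (a point): Centre of the red ball, 26 mm in diameter, at the end of the lever, 80 mm from its pivot; about 152 mm above the table when fully on or off, 162 mm when upright.
- coaster_top (a point): Centre of the top face of the round cork coaster, 100 mm in diameter, 6 mm thick, fixed on the table, at the other side of the mixer from the rack.
- tumbler: Bystander: steel tumbler, 70 mm in diameter, 75 mm tall; origin under its base.
- bluecap: Bystander: blue plastic cap, 48 mm in diameter, 45 mm tall; origin under its base.
- glitter: Bystander: orange and white glitter tube with blue lid, 56 mm in diameter, 150 mm tall; origin under its base.
- glue: Bystander: white glue jar with yellow lid, 64 mm in diameter, 85 mm tall; origin under its base.
- tape: Bystander: orange roll of tape lying flat, 70 mm in diameter, 20 mm tall; origin under its base.
Mind the look-alikes: they are no part of the job. There is more than one size of the part that bears coaster_top; the job needs the smaller.

How it is judged:
By the outcome, as a careful person would: the job done as asked, in the order asked, and still so for the second after the job is handed in, with the robot touching nothing.
It also fails if it takes over 72 s, if anything falls off the work surface, if the arm or the gripper's body presses on something with over 40 N, if the wrist force passes 120 N, or if a joint passes its speed limit or range.

## Working session

There is one attempt and no reset: what is moved stays moved. The work goes in short steps, Python scripts to look and compute and a tool call to move; the robot and the scene stay as the last step left them, time stands still between calls to the robot, and variables do not carry over. Pictures are saved under pics/ and viewed, at most 13 in all, crops included, and the job is handed in when it is done.

Besides the shell and the picture viewer there is one more tool, called after ">>>" in YAML: its name, and indented under it one key for each argument. carry_out: Moves the arm, as the interface text tells. Its arguments: {"type":"object","properties":{"steps":{"type":"string"},"newtons":{"type":"number"}},"required":["steps"]}

```bash
mkdir -p pics
python3 - <<'E'
from bench import *
import cv2,json
for n in("scene","top"):
    cv2.imwrite(f"pics/{n}0.png",cv2.resize(read_camera(n)[:,:,::-1],(800,600),interpolation=cv2.INTER_CUBIC))
    print(n,calibration(n))
print(sense())
E
```

```text
scene {'fx': 460.73256134977913, 'fy': 460.73256134977913, 'cx': 261.8284065712916, 'cy': 193.20790457899284, 'pose': array([[ 0.34598116, -0.69723888,  0.62781763,  1.32755855],
       [ 0.93803044,  0.27124359, -0.21569843, -0.23511731],
       [-0.01989818,  0.66353964,  0.74787646,  1.03740603],
       [ 0.        ,  0.        ,  0.        ,  1.        ]])}
top {'fx': 482.619793935886, 'fy': 482.619793935886, 'cx': 256.3245536526608, 'cy': 192.1764050271859, 'pose': array([[ 0.01278931,  0.98632996, -0.16428526,  0.32904813],
       [-0.99983509,  0.01473297,  0.01061794,  0.03402252],
       [ 0.0128932 ,  0.16412237,  0.98635572,  1.39783582],
       [ 0.        ,  0.        ,  0.        ,  1.        ]])}
{'time': 0.1, 'qpos': array([ 1.24639255,  0.43518871,  0.02498963,  1.57400426, -0.01159838,
        1.13399812, -0.07509319]), 'dq': array([ 0.00069954, -0.00162328, -0.00153827, -0.00432865, -0.0005809 ,
        0.0005112 , -0.00064705]), 'tau': array([ 3.04337671e-03, -6.69115663e+01,  9.87880155e-01, -3.15141499e+01,
       -6.05052989e-02,  3.75121075e-02,  1.59025518e-05]), 'ee_pos': array([ 0.13733078, -0.60925438,  0.22600236]), 'tool_rot': array([-3.12089275e+00, -3.47418123e-01,  4.71242251e-04]), 'ft_force': array([0.24530662, 0.62705564, 0.16597053]), 'moment': array([ 0.00831996,  0.02380639, -0.02875113]), 'gripper_force': 0.0, 'opening': 0.09132146814414413}
```

View pics/scene0.png

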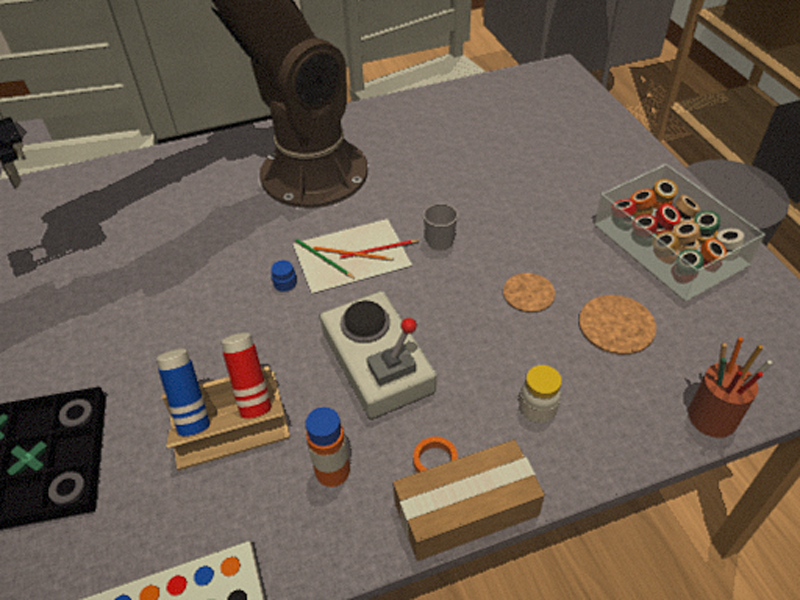

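View pics/top0.png

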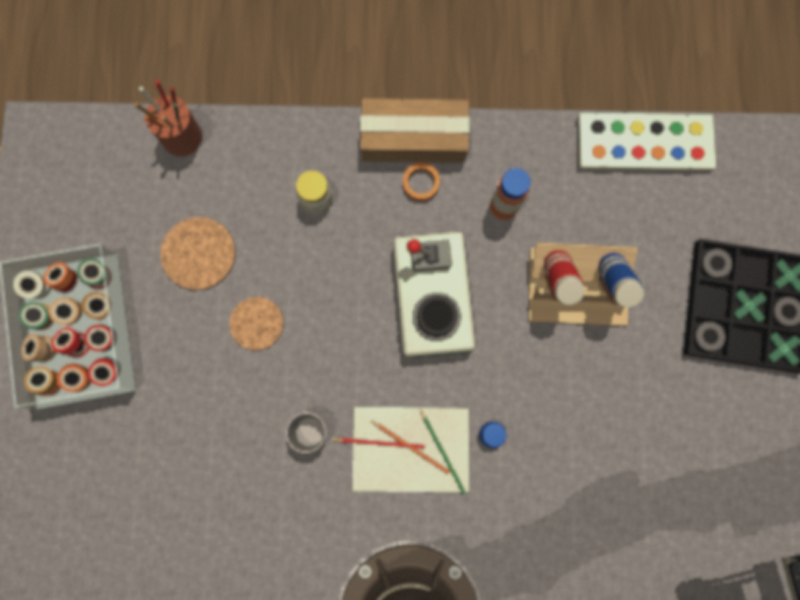

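The scene view shows these candidates (800-px picture):
- **Blue bottle:** blue bottle in the rack (183,392), the glitter tube's blue lid (325,425), the loose blue cap (284,275). I choose the one in the rack, outer place.
- **Coaster:** small (529,292) or large (617,323). I choose the small one, at (256,323) in the top view.
- **Switch:** red ball at (408,325), or the red reels in the box. I choose the ball on the mixer, at (414,246) in the top view.

```bash
cat > h.py <<'E'
from bench import *
import cv2, numpy as np
S=1.5625
def P(n,X):
    c=calibration(n);R=c['pose'];p=R[:3,:3].T@(np.asarray(X)-R[:3,3])
    return np.array([c['fx']*p[0]/-p[2]+c['cx'],c['fy']*-p[1]/-p[2]+c['cy']])
def ray(n,uv):
    c=calibration(n);R=c['pose'];d=R[:3,:3]@np.array([(uv[0]-c['cx'])/c['fx'],-(uv[1]-c['cy'])/c['fy'],-1])
    return R[:3,3],d
def at(n,uv,z):
    o,d=ray(n,uv);return o+d*(z-o[2])/d[2]
def tri(a,b):
    A=[];B=[]
    for n,uv in(("scene",a),("top",b)):
        o,d=ray(n,uv);d/=np.linalg.norm(d);M=np.eye(3)-np.outer(d,d);A.append(M);B.append(M@o)
    return np.linalg.lstsq(np.vstack(A),np.hstack(B),rcond=None)[0]
def blob(m,box):
    x0,y0,x1,y1=[int(v/S) for v in box]
    k=np.zeros(m.shape[:2],np.uint8);k[y0:y1,x0:x1]=m[y0:y1,x0:x1]
    n,l,s,c=cv2.connectedComponentsWithStats(k);i=1+np.argmax(s[1:,4]);return c[i],s[i]
E
python3 - <<'E'
from h import *
np.set_printoptions(precision=4,suppress=True)
s=read_camera("scene");t=read_camera("top")
f=lambda i:[c.astype(int) for c in cv2.split(i)]
r,g,b=f(t);rs,gs,bs=f(s)
red=blob((r>1.8*g+30)&(r>1.8*b),(400,232,430,262));reds=blob((rs>1.8*gs+30)&(rs>1.8*bs),(390,310,425,340))
print("ball",red,reds,tri(reds[0],red[0]))
c=blob((r-b>35),(225,290,290,360));print("coaster",c,at("top",c[0],.006))
c=blob((rs-bs>35),(495,265,560,320));print("coaster s",c,at("scene",c[0],.006))
p=blob((r+g+b<130),(405,285,470,345));print("pad",p,at("top",p[0],.084))
p=blob((rs+gs+bs<130),(335,295,395,345));print("pad s",p,at("scene",p[0],.084))
for q in((395,236),(464,233),(473,350),(403,356)):print(at("top",np.array(q)/S,.06))
A=cv2.resize(t[140:225,325:425],(800,680),interpolation=3)[:, :,::-1]
B=cv2.resize(s[205:305,95:195],(680,680),interpolation=3)[:,:,::-1]
im=np.hstack([cv2.resize(t[150:215,335:415],(400,325),interpolation=3),cv2.resize(s[210:300,100:190],(400,400),interpolation=3)[:325]])
cv2.imwrite("pics/c1.png",cv2.resize(im[:,:,::-1],(800,325)))
E
```

```text
ball (array([264.825, 157.3  ]), array([262, 154,   7,   7,  40], dtype=int32)) (array([261.0882, 207.8676]), array([257, 204,   9,   9,  68], dtype=int32)) [0.6305 0.0003 0.1535]
coaster (array([163.5442, 206.4081]), array([146, 189,  36,  36, 985], dtype=int32)) [0.515  0.2878 0.006 ]
coaster s (array([338.2748, 186.491 ]), array([322, 174,  34,  26, 666], dtype=int32)) [0.52   0.2869 0.006 ]
pad (array([279.5081, 201.2642]), array([271, 193,  18,  18, 246], dtype=int32)) [ 0.5235 -0.0443  0.084 ]
pad s (array([233.0761, 204.609 ]), array([221, 193,  25,  22, 289], dtype=int32)) [ 0.5377 -0.0471  0.084 ]
[0.6706 0.0312 0.06  ]
[ 0.6783 -0.0948  0.06  ]
[ 0.464  -0.1107  0.06  ]
[0.4516 0.0139 0.06  ]
```

View pics/c1.png

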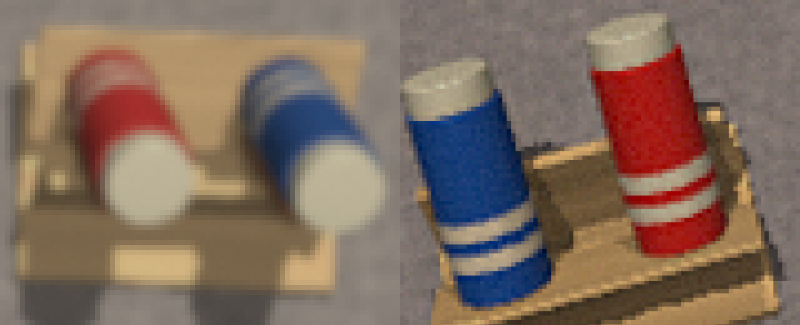

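The crop shows the blue bottle at right in the top view (cap centre at crop 342,183). In the scene view it is at left, with its cap face at (449,76). Next I fit the rack pose to both caps and overlay it.

```bash
cat >> h.py <<'E'
def axis(p,side,s):  # p=x,y,yaw of rack; point s mm up the bottle axis
    c,n=np.cos(p[2]),np.sin(p[2]);a=np.radians(35)
    x=.03-s*np.sin(a);y=side*.05
    return np.array([p[0]+c*x-n*y,p[1]+n*x+c*y,.05+s*np.cos(a)])
def hull(n,p,side):
    c,w=np.cos(p[2]),np.sin(p[2]);a=np.radians(35)
    e1=np.array([c*np.cos(a),w*np.cos(a),np.sin(a)]);e2=np.array([-w,c,0])
    pts=[P(n,axis(p,side,s)+r*(np.cos(t)*e1+np.sin(t)*e2)) for s,r in((0,.026),(.112,.026),(.112,.0235),(.13,.0235)) for t in np.linspace(0,6.28,40)]
    return cv2.convexHull(np.array(pts,np.float32))[:,0]
E
python3 - <<'E'
from h import *
from scipy.optimize import least_squares,minimize
np.set_printoptions(precision=4,suppress=True)
I={n:read_camera(n) for n in("scene","top")}
top={-1:(342/5+335,183/5+150),1:(150/5+335,180/5+150)}
sc={-1:(111.,227.1),1:(151.3,217.)}
for k in(-1,1):print(tri(sc[k],top[k]))
f=lambda p:np.hstack([np.r_[P("scene",axis(p,k,.13))-sc[k],P("top",axis(p,k,.124))-top[k]] for k in(-1,1)])
r=least_squares(f,[.58,-.3,0]);print(r.x,r.fun)
# refine on colour-mask of body hulls: blue/red saturated + caps inside region
def mask(n,k):
    R,G,B=[c.astype(int) for c in cv2.split(I[n])]
    return ((B>1.5*R)&(B>G+15)) if k<0 else ((R>1.8*G)&(R>1.8*B)&(R>60))
def g(p):
    e=[]
    for n in I:
        for k in(-1,1):
            h=hull(n,p,k);m=mask(n,k).astype(np.uint8)
            lo=h.min(0)-15;hi=h.max(0)+15;ys,xs=np.nonzero(m)
            q=[(x,y) for x,y in zip(xs,ys) if lo[0]<x<hi[0] and lo[1]<y<hi[1]]
            h2=cv2.convexHull(np.array(q,np.float32))[:,0]
            # body sides: compare left/right and base extremes
            a=np.array([P(n,x) for x in (axis(p,k,0),axis(p,k,.13))]);d=(a[1]-a[0]);d/=np.linalg.norm(d);w=np.array([-d[1],d[0]])
            e+=[(h2@w).max()-(h@w).max(),(h2@w).min()-(h@w).min(),(h2@d).min()-(h@d).min()]
    return np.array(e)
r2=least_squares(lambda p:np.r_[g(p),.5*f(p)],r.x,diff_step=1e-3,loss='soft_l1');print(r2.x,g(r2.x),f(r2.x))
p=r2.x
for s in(.0,.098,.13):print(s,axis(p,-1,s),axis(p,1,s))
out=[]
for n,(x,y) in(("top",(330,145)),("scene",(100,205))):
    c=cv2.resize(I[n][y:y+95,x:x+100],None,fx=4,fy=4,interpolation=3).copy()
    for k in(-1,1):cv2.polylines(c,[np.int32((hull(n,p,k)+.5-[x,y])*4)],True,(0,255,0),1)
    out.append(c)
cv2.imwrite("pics/c2.png",np.hstack(out)[:,:,::-1])
E
```

```text
[ 0.5568 -0.3622  0.1558]
[ 0.5577 -0.2634  0.1513]
[ 0.601  -0.3139 -0.0224] [-1.6934 -0.5567 -1.3795 -0.5761 -0.9463 -1.4099 -0.8593 -1.3792]Traceback (most recent call last):
  File "<stdin>", line 26, in <module>
    return func(*args, **kwargs)
    result = trf(vector_fun.fun, vector_fun.jac, x0, f0, J0, lb, ub, ftol, xtol,
                 gtol, max_nfev, x_scale, loss_function, tr_solver,
                 tr_options.copy(), verbose, callback=callback_wrapped)
    return trf_no_bounds(
        fun, jac, x0, f0, J0, ftol, xtol, gtol, max_nfev, x_scale,
        loss_function, tr_solver, tr_options, verbose, callback=callback)
    f_new = fun(x_new)
    self._update_fun()
    ~~~~~~~~~~~~~~~~^^
    self.f = self.fun_wrapped(xp_copy(self.x))
             ~~~~~~~~~~~~~~~~^^^^^^^^^^^^^^^^^
    return np.atleast_1d(self.fun(x))
                         ~~~~~~~~^^^
    return self.f(x, *self.args, **self.kwargs)
           ~~~~~~^^^^^^^^^^^^^^^^^^^^^^^^^^^^^^
  File "<stdin>", line 26, in <lambda>
  File "<stdin>", line 18, in g
  File "h.py", line 28, in hull
    pts=[P(n,axis(p,side,s)+r*(np.cos(t)*e1+np.sin(t)*e2)) for s,r in((0,.026),(.112,.026),(.112,.0235),(.13,.0235)) for t in np.linspace(0,6.28,40)]
         ~^^^^^^^^^^^^^^^^^^^^^^^^^^^^^^^^^^^^^^^^^^^^^^^^
  File "h.py", line 5, in P
    c=calibration(n);R=c['pose'];p=R[:3,:3].T@(np.asarray(X)-R[:3,3])
ValueError: time passes only in moves, steps and waits
```

Rack fit is good to a few mm: the blue grasp point is about (0.574, -0.363, 0.130). First job is the lever.

>>> carry_out:
  steps: "-1 20 28 8 -0.012;-1 20 28 8 -0.012;-1 20 28 8 -0.012;-1 20 28 8 -0.012;-1 20 28 8 -0.012;-1 20 28 8 -0.012;-1 20 28 8 -0.012;-1 20 28 8 -0.012;-1 20 28 8 -0.012;-1 20 28 8 -0.012;-1 20 28 8 -0.012;-1 20 28 8 -0.012"
  newtons: 10

```text
time: 1.3
ee_pos: [0.378, -0.2721, 0.3233]
tool_rot: [3.139, 0.121, 0.0]
ft_force: [0.7, -0.3, -1.7]
opening: 0.0164
gripper_force: 0.0
```

>>> carry_out:
  steps: "-1 20 28 0 0;-1 20 28 0 0;-1 20 28 0 0;-1 20 28 0 0;-1 20 28 0 0;-1 20 28 0 0;-1 20 28 0 0;-1 20 28 0 0;-1 20 28 0 0;-1 20 28 0 0;-1 20 28 0 0;-1 20 28 0 0"

```text
time: 2.3
ee_pos: [0.6182, 0.0636, 0.3227]
tool_rot: [3.139, 0.121, -0.0]
ft_force: [0.2, -0.3, 0.4]
opening: 0.0003
gripper_force: 0.0
```

>>> carry_out:
  steps: "-1 3 1 -36 0;-1 3 1 -36 0;-1 3 1 -36 0;-1 0 0 -36 0;-1 0 0 -36 0;-1 0 0 0 0;-1 0 0 0 0"

```text
time: 2.88
ee_pos: [0.6253, 0.0649, 0.1416]
tool_rot: [3.139, 0.122, -0.006]
ft_force: [0.1, -0.4, 0.7]
opening: 0.0003
gripper_force: 0.0
```

>>> carry_out:
  steps: "-1 0 -10 0 0;-1 1 -10 0 0;-1 1 -10 0 0;-1 1 -10 0 0;-1 1 -10 0 0;-1 1 -8 0 0;-1 0 -8 0 0;-1 0 -8 0 0;-1 0 -8 0 0;-1 0 -5 0 0;-1 0 0 0 0"

```text
time: 3.8
ee_pos: [0.6312, -0.0237, 0.1424]
tool_rot: [3.138, 0.119, -0.001]
ft_force: [1.0, 0.3, -1.1]
opening: 0.0005
gripper_force: 0.0
```

>>> carry_out:
  steps: "-1 0 -5 0 0;-1 0 -5 0 0;-1 0 -3 0 0;-1 0 0 0 0"

```text
time: 4.13
ee_pos: [0.6313, -0.0356, 0.1426]
tool_rot: [3.139, 0.121, -0.001]
ft_force: [0.7, 0.7, 0.5]
opening: 0.0006
gripper_force: 0.0
```

>>> carry_out:
  steps: "-1 0 -4 0 0;-1 0 -4 0 0;-1 0 0 0 0"

```text
time: 4.38
ee_pos: [0.6315, -0.0409, 0.1428]
tool_rot: [-3.136, -0.124, -0.0]
ft_force: [-0.8, 5.3, 0.3]
opening: 0.0005
gripper_force: 2.2
```

Run:
```python
from h import *
t=read_camera("top");s=read_camera("scene")
im=np.hstack([cv2.resize(t[130:240,230:330],(400,440),interpolation=3),cv2.resize(s[160:270,190:290],(400,440),interpolation=3)])
cv2.imwrite("pics/c3.png",im[:,:,::-1])
```

```text
(no output)
```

View pics/c3.png

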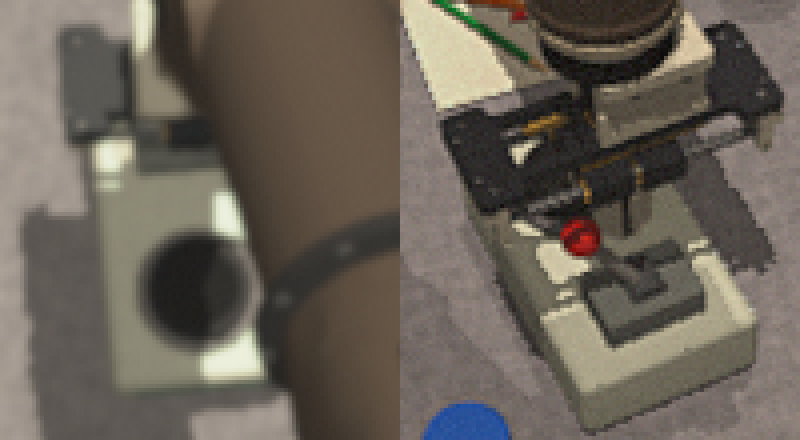

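The crop shows the red ball at (580,238), leaning to the -y side against its stop, with the reaction force risen to 5 N at the predicted place. The switch is on, so I go to the bottle.

>>> carry_out:
  steps: "-1 0 20 0 0;-1 0 10 35 0;-1 0 0 40 0;-1 0 0 40 0;-1 0 0 40 0;-1 -6 -30 0 -0.01;-1 -6 -35 0 -0.01;-1 -6 -35 0 -0.01;-1 -6 -35 0 -0.01;-1 -6 -35 0 -0.01;0.52 -6 -35 0 -0.01;0.52 -6 -35 0 -0.01"

```text
time: 5.48
ee_pos: [0.5887, -0.2548, 0.298]
tool_rot: [3.141, 0.011, 0.0]
ft_force: [1.1, 0.1, 0.1]
opening: 0.0094
gripper_force: 0.0
```

>>> carry_out:
  steps: "0.52 -6 -35 0 -0.01;0.52 -6 -35 0 -0.01;0.52 -4 -30 0 -0.01;0.52 0 -5 0 0;0.52 0 0 0 0;0.52 0 0 0 0;0.52 0 0 0 0"

```text
time: 6.07
ee_pos: [0.5741, -0.3558, 0.2978]
tool_rot: [-3.14, 0.031, -0.001]
ft_force: [0.3, 0.6, 0.9]
opening: 0.0558
gripper_force: 0.0
```

>>> carry_out:
  steps: "0.52 0 -7 -20 0;0.52 0 0 -20 0;0.52 0 0 -20 0;0.52 0 0 -20 0;0.52 0 0 -25 0;0.52 0 0 -25 0;0.52 0 0 -25 0;0.52 0 0 -20 0;0.52 0 0 -9 0;0.52 0 0 0 0"

```text
time: 6.9
ee_pos: [0.5729, -0.3625, 0.1117]
tool_rot: [-3.139, 0.031, 0.005]
ft_force: [-0.3, -0.1, -0.1]
opening: 0.0696
gripper_force: 0.0
```

Run:
```python
from h import *
t=read_camera("top");s=read_camera("scene")
im=np.hstack([cv2.resize(t[130:240,320:420],(400,440),interpolation=3),cv2.resize(s[180:290,90:190],(400,440),interpolation=3)])
cv2.imwrite("pics/c4.png",im[:,:,::-1])
```

```text
(no output)
```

View pics/c4.png

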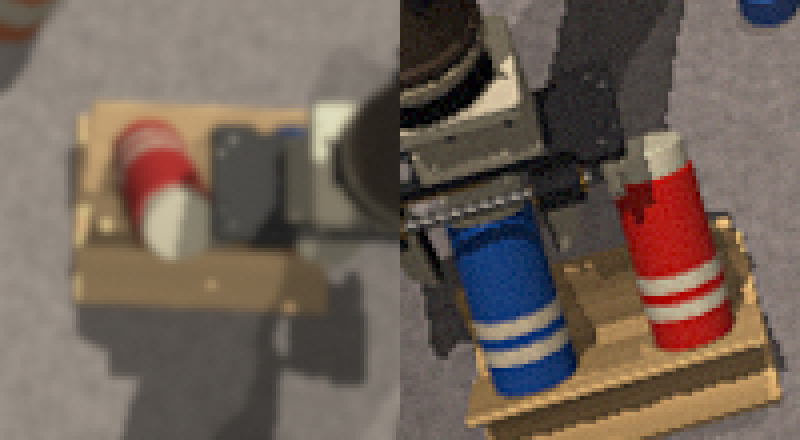

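The crop shows the fingers straddling the blue bottle near (490,210), with the gripper body clear of the red cap. I close and pull along the axis.

>>> carry_out:
  steps: "-0.2 0 0 0 0;-0.2 0 0 0 0;-0.2 0 0 0 0;-0.2 0 0 0 0;-0.2 0 0 0 0;-0.2 0 0 0 0"
  newtons: 15

```text
time: 7.5
ee_pos: [0.575, -0.3623, 0.1155]
tool_rot: [-3.139, 0.032, -0.004]
ft_force: [-1.2, 7.8, 6.0]
opening: 0.0518
gripper_force: 15.0
```

>>> carry_out:
  steps: "-0.2 -6 0 8 0;-0.2 -6 0 8 0;-0.2 -9 0 12 0;-0.2 -9 0 12 0;-0.2 -9 0 13 0;-0.2 -9 0 13 0;-0.2 -9 1 13 0;-0.2 -9 1 13 0;-0.2 -9 0 13 0;-0.2 0 0 15 0;-0.2 0 0 15 0;-0.2 0 0 0 0"

```text
time: 8.5
ee_pos: [0.4985, -0.364, 0.2525]
tool_rot: [3.138, -0.037, 0.005]
ft_force: [1.1, 0.4, -2.1]
opening: 0.0518
gripper_force: 15.0
```

Run:
```python
from h import *
s=read_camera("scene")
cv2.imwrite("pics/c5.png",cv2.resize(s[140:320,70:310],(800,600),interpolation=3)[:,:,::-1])
```

```text
(no output)
```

View pics/c5.png

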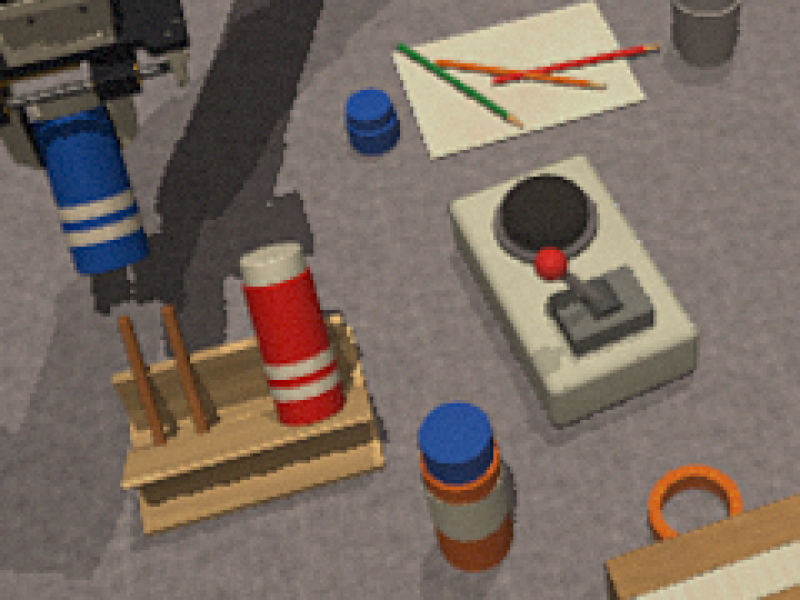

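The crop shows the blue bottle out of the rack, at (95,190), still leaning as it was gripped. The red one is in its place and the lever is on. I'll touch the base edge to free table and roll the bottle upright in a light grip.

>>> carry_out:
  steps: "-0.2 -20 5 0 0;-0.2 -25 10 0 0;-0.2 -30 10 -20 0;-0.2 -10 10 -25 0;-0.2 0 5 -30 0;-0.2 0 0 -30 0;-0.2 0 0 -25 0;-0.2 0 0 -20 0;-0.2 0 0 -12 0;-0.2 0 0 -5 0;-0.2 0 0 0 0"

```text
time: 9.47
ee_pos: [0.412, -0.3221, 0.0801]
tool_rot: [-3.14, 0.035, 0.005]
ft_force: [-0.8, 0.0, -2.9]
opening: 0.052
gripper_force: 15.0
```

>>> carry_out:
  steps: "-0.2 0 0 -3 0;-0.2 0 0 -2 0;-0.2 0 0 0 0;-0.2 0 0 0 0"

```text
time: 9.8
ee_pos: [0.4138, -0.3231, 0.0778]
tool_rot: [3.14, -0.035, 0.002]
ft_force: [-1.8, 0.9, 4.0]
opening: 0.0518
gripper_force: 15.0
```

>>> carry_out:
  steps: "-0.2 0 0 0 0;-0.2 0 0 0 0;-0.2 5 0 1 0;-0.2 6 0 1 0;-0.2 6 0 1 0;-0.2 6 0 1 0;-0.2 6 0 0 0;-0.2 0 0 0 0"
  newtons: 5

```text
time: 10.47
ee_pos: [0.4447, -0.323, 0.0814]
tool_rot: [3.14, -0.034, 0.004]
ft_force: [0.9, -1.3, 6.5]
opening: 0.052
gripper_force: 5.0
```

Run:
```python
from h import *
s=read_camera("scene")
cv2.imwrite("pics/c6.png",cv2.resize(s[120:240,30:190],(800,600),interpolation=3)[:,:,::-1])
print(sense()['ft_force'])
```

```text
[ 0.5209936  -0.02970153  5.84150962]
```

View pics/c6.png

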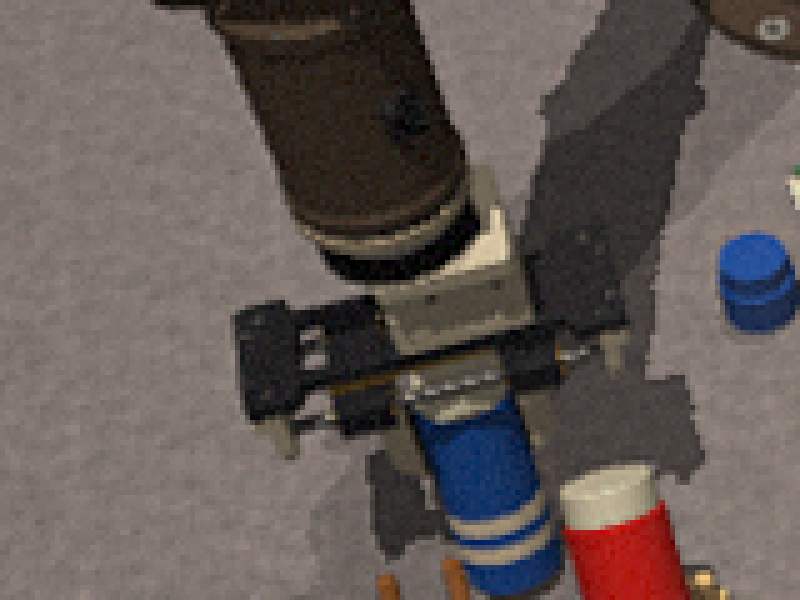

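```bash
sed -i 's/^from bench import \*/from bench import *\nimport functools,bench\ncalibration=functools.lru_cache(bench.calibration)/' h.py
cat >> h.py <<'E'
def tilt(boxes, verbose=True):
    """fit bottle lean (deg, cap to -x) and slip s from the blue mask"""
    from scipy.optimize import minimize
    st=sense();g=st['ee_pos']+[0,0,.019]
    I={n:read_camera(n) for n in boxes};M={}
    for n in I:
        R,G,B=[c.astype(int) for c in cv2.split(I[n])];m=((B>1.5*R)&(B>G+15));k=np.zeros(m.shape,bool)
        x0,y0,x1,y1=boxes[n];k[y0:y1,x0:x1]=m[y0:y1,x0:x1]
        ys,xs=np.nonzero(k);M[n]=cv2.convexHull(np.c_[xs,ys].astype(np.float32))[:,0]
    def pred(n,th,s,o):
        a=np.radians(th);A=np.array([-np.sin(a),0,np.cos(a)]);e1=np.array([np.cos(a),0,np.sin(a)]);e2=np.array([0,1,0])
        return np.array([P(n,g+o-A*s+.026*(np.cos(t)*e1+np.sin(t)*e2)) for t in np.linspace(0,6.28,60)])
    n="scene"
    for th in(-10,0,10,20,30,35):
        p=pred(n,th,.1,np.zeros(3));print(th,p[:,0].max().round(1),p[:,1].max().round(1))
    print("mask x,y max",M[n].max(0),"force",st['ft_force'].round(1))
E
python3 -c "
from h import *
tilt({'scene':(105,195,160,275)})"
```

```text
-10 140.8 230.2
0 142.0 234.3
10 142.9 237.7
20 143.6 240.3
30 144.1 241.9
35 144.2 242.4
mask x,y max [141. 238.] force [ 0.5 -0.   5.8]
```

The measured lean is about 15°, as expected halfway through the roll. I continue.

>>> carry_out:
  steps: "-0.2 5 0 1 0;-0.2 6 0 1 0;-0.2 6 0 0 0;-0.2 6 0 -1 0;-0.2 5 0 -1 0;-0.2 0 0 -1 0;-0.2 0 0 0 0;-0.2 0 0 0 0"

```text
time: 11.23
ee_pos: [0.4718, -0.3228, 0.0802]
tool_rot: [3.141, -0.034, 0.003]
ft_force: [1.5, -0.7, 5.1]
opening: 0.052
gripper_force: 5.0
```

```bash
python3 -c "
from h import *
tilt({'scene':(105,195,160,275)})"
```

```text
-10 142.7 237.8
0 143.9 242.1
10 144.9 245.6
20 145.6 248.3
30 146.1 250.1
35 146.3 250.6
mask x,y max [143. 243.] force [ 1.5 -0.7  5.1]
```

The base is now nearly flat. A brief release lets the bottle stand by itself, then I regrip firmly.

>>> carry_out:
  steps: "0.25 0 0 0 0;0.25 0 0 0 0;0.25 0 0 0 0;0.25 0 0 0 0;-0.2 0 0 0 0;-0.2 0 0 0 0;-0.2 0 0 0 0;-0.2 0 0 0 0;-0.2 0 0 0 0"
  newtons: 40

```text
time: 12.03
ee_pos: [0.4703, -0.3227, 0.0796]
tool_rot: [-3.141, 0.035, 0.001]
ft_force: [-0.1, -0.1, -2.0]
opening: 0.0512
gripper_force: 40.0
```

Run:
```python
from h import *
s=read_camera("scene");print(sense()['ft_force'])
tilt({'scene':(105,195,160,275)})
cv2.imwrite("pics/c7.png",cv2.resize(s[160:280,60:220],(800,600),interpolation=3)[:,:,::-1])
```

```text
[ 0.45095012 -1.40255077 -1.41090304]
-10 142.7 237.5
0 143.9 241.7
10 144.9 245.3
20 145.6 248.0
30 146.1 249.7
35 146.2 250.3
mask x,y max [143. 244.] force [ 0.5 -1.4 -1.4]
```

View pics/c7.png

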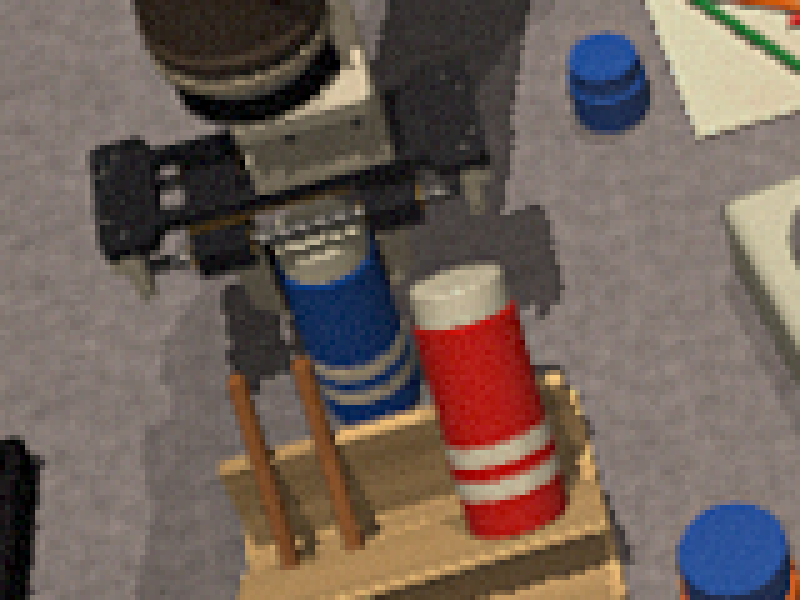

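The crop shows the bottle standing upright at (350,330), held by the fingers with the cap inside the gripper. I lift it clear and go over the pad.

>>> carry_out:
  steps: "-0.2 0 0 15 0;-0.2 0 0 25 0;-0.2 0 0 30 0;-0.2 0 0 35 0;-0.2 0 0 35 0;-0.2 0 0 30 0;-0.2 0 10 20 0;-0.2 0 20 0 0;-0.2 0 30 0 0;-0.2 0 30 0 0;-0.2 5 30 0 0;-0.2 5 30 0 0"

```text
time: 13.13
ee_pos: [0.4798, -0.1713, 0.2696]
tool_rot: [3.141, -0.036, -0.001]
ft_force: [1.6, -0.0, -2.9]
opening: 0.0515
gripper_force: 40.0
```

>>> carry_out:
  steps: "-0.2 10 30 0 0;-0.2 10 30 0 0;-0.2 10 30 0 0;-0.2 9 25 0 0;-0.2 0 14 -10 0;-0.2 0 0 -25 0;-0.2 0 0 -25 0;-0.2 0 0 -15 0;-0.2 0 0 0 0;-0.2 0 0 0 0"

```text
time: 13.97
ee_pos: [0.5188, -0.0436, 0.1944]
tool_rot: [-3.141, 0.035, 0.003]
ft_force: [0.1, 0.2, -2.4]
opening: 0.0514
gripper_force: 40.0
```

Run:
```python
from h import *
s=read_camera("scene");st=sense();g=st['ee_pos'];print(g,st['ft_force'].round(1))
x0,y0=185,140
c=cv2.resize(s[y0:y0+110,x0:x0+110],(600,600),interpolation=3).copy();k=600/110
def ring(C,r,col):
    cv2.polylines(c,[np.int32([(P("scene",np.r_[C[0]+r*np.cos(t),C[1]+r*np.sin(t),C[2]])+.5-[x0,y0])*k for t in np.linspace(0,6.28,50)])],True,col,1)
b=g+[0,0,-.0796]
ring(b,.026,(0,255,0));ring(b+[0,0,.112],.026,(0,255,0));ring((.523,-.0437,.084),.036,(255,255,0))
cv2.imwrite("pics/c8.png",c[:,:,::-1])
```

```text
[ 0.51971142 -0.04363335  0.19535645] [ 0.3 -0.1 -1.4]
```

View pics/c8.png

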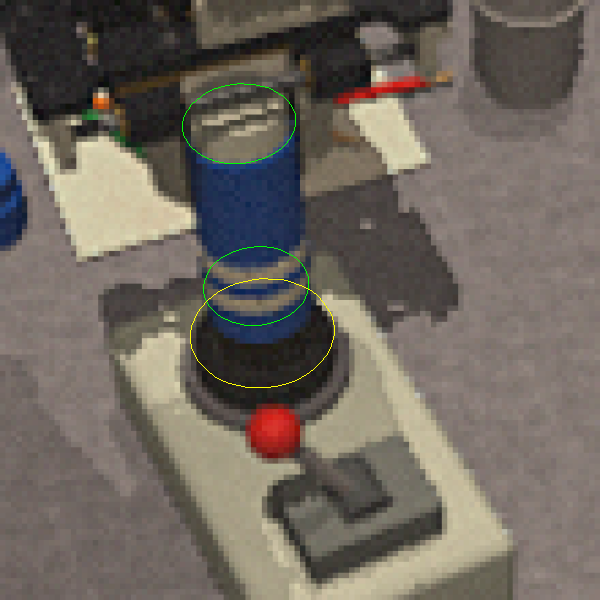

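The overlay shows the bottle base and pad shifted alike from their predicted rings, which is a small scene-camera bias. The bottle is about 3 mm short of pad centre in x, so I correct that and press.

>>> carry_out:
  steps: "-0.2 3 0 -10 0;-0.2 0 0 -12 0;-0.2 0 0 -6 0;-0.2 0 0 -3 0;-0.2 0 0 -3 0;-0.2 0 0 -3 0;-0.2 0 0 -3 0;-0.2 0 0 -2 0;-0.2 0 0 0 0"
  newtons: 50

```text
time: 14.77
ee_pos: [0.5231, -0.0438, 0.1533]
tool_rot: [3.141, -0.035, 0.002]
ft_force: [-0.9, -1.3, 8.0]
opening: 0.0509
gripper_force: 50.0
```

>>> carry_out:
  steps: "-0.2 0 0 -2 0;-0.2 0 0 -1 0;-0.2 0 0 0 0"

```text
time: 15.02
ee_pos: [0.5237, -0.0438, 0.1511]
tool_rot: [3.141, -0.035, 0.004]
ft_force: [-1.3, -0.6, 10.5]
opening: 0.0514
gripper_force: 50.0
```

>>> carry_out:
  steps: "-0.2 0 0 -2 0;-0.2 0 0 0 0;-0.2 0 0 0 0"

```text
time: 15.27
ee_pos: [0.5253, -0.0438, 0.1506]
tool_rot: [3.141, -0.035, 0.01]
ft_force: [-0.7, -1.6, 20.3]
opening: 0.0511
gripper_force: 50.0
```

>>> carry_out:
  steps: "-0.2 0 0 -1 0;-0.2 0 0 0 0;-0.2 0 0 0 0"

```text
time: 15.52
ee_pos: [0.5261, -0.0438, 0.1503]
tool_rot: [3.141, -0.036, 0.013]
ft_force: [-1.0, -1.1, 24.8]
opening: 0.0507
gripper_force: 50.0
```

The force jumped from 10 to 25 N with only 0.8 mm of travel, so the pad is on its stop. I hold for over 2 s.

>>> carry_out:
  steps: "-0.2 0 0 0 0;-0.2 0 0 0 0;-0.2 0 0 0 0;-0.2 0 0 0 0;-0.2 0 0 0 0;-0.2 0 0 0 0;-0.2 0 0 0 0;-0.2 0 0 0 0;-0.2 0 0 0 0;-0.2 0 0 0 0;-0.2 0 0 0 0;-0.2 0 0 0 0"

```text
time: 16.52
ee_pos: [0.5261, -0.0438, 0.1503]
tool_rot: [3.141, -0.036, 0.013]
ft_force: [-1.5, -2.1, 24.7]
opening: 0.0515
gripper_force: 50.0
```

>>> carry_out:
  steps: "-0.2 0 0 0 0;-0.2 0 0 0 0;-0.2 0 0 0 0;-0.2 0 0 0 0;-0.2 0 0 0 0;-0.2 0 0 0 0;-0.2 0 0 0 0;-0.2 0 0 0 0;-0.2 0 0 0 0;-0.2 0 0 0 0;-0.2 0 0 0 0;-0.2 0 0 0 0"

```text
time: 17.52
ee_pos: [0.526, -0.0438, 0.1503]
tool_rot: [3.141, -0.036, 0.013]
ft_force: [-1.4, -1.2, 26.3]
opening: 0.051
gripper_force: 50.0
```

>>> carry_out:
  steps: "-0.2 0 0 0 0;-0.2 0 0 0 0;-0.2 0 0 0 0;-0.2 0 0 0 0;-0.2 0 0 0 0;-0.2 0 0 0 0"

```text
time: 18.02
ee_pos: [0.526, -0.0439, 0.1503]
tool_rot: [3.141, -0.036, 0.013]
ft_force: [-1.2, -2.0, 26.1]
opening: 0.0511
gripper_force: 50.0
```

>>> carry_out:
  steps: "-0.2 0 0 6 0;-0.2 0 0 10 0;-0.2 0 0 20 0;-0.2 0 0 30 0;-0.2 0 10 20 0;-0.2 -1 20 0 0;-0.2 -1 30 0 0;-0.2 -1 35 0 0;-0.2 -1 35 0 0;-0.2 -1 35 0 0;-0.2 -1 35 0 0;-0.2 -1 35 0 0"

```text
time: 19.02
ee_pos: [0.5149, 0.1928, 0.2327]
tool_rot: [3.141, -0.035, -0.001]
ft_force: [1.6, 0.7, -3.0]
opening: 0.0512
gripper_force: 50.0
```

>>> carry_out:
  steps: "-0.2 -1 35 0 0;-0.2 0 30 0 0;-0.2 0 20 0 0;-0.2 0 11 -20 0;-0.2 0 0 -30 0;-0.2 0 0 -30 0;-0.2 0 0 -20 0;-0.2 0 0 -15 0;-0.2 0 0 0 0;-0.2 0 0 0 0"

```text
time: 19.85
ee_pos: [0.5139, 0.287, 0.1173]
tool_rot: [3.141, -0.035, -0.003]
ft_force: [-0.6, 0.8, -2.1]
opening: 0.051
gripper_force: 50.0
```

Run:
```python
from h import *
s=read_camera("scene");st=sense();g=st['ee_pos'];print(g,st['ft_force'].round(1))
x0,y0=290,120
c=cv2.resize(s[y0:y0+110,x0:x0+110],(600,600),interpolation=3).copy();k=600/110
def ring(C,r,col):
    cv2.polylines(c,[np.int32([(P("scene",np.r_[C[0]+r*np.cos(t),C[1]+r*np.sin(t),C[2]])+.5-[x0,y0])*k for t in np.linspace(0,6.28,50)])],True,col,1)
b=g+[0,0,-.079]
ring(b,.026,(0,255,0));ring((.515,.2875,.006),.05,(255,255,0))
cv2.imwrite("pics/c9.png",c[:,:,::-1])
```

```text
[0.51462699 0.28760349 0.1183731 ] [-0.1 -0.7 -2.4]
```

View pics/c9.png

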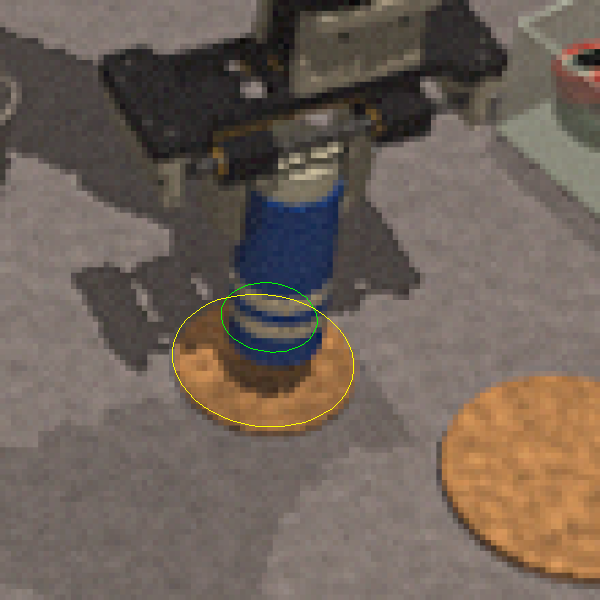

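The crop shows the bottle at (285,300), upright above the small coaster centred near (265,365). It is within about 3 mm of centre. I lower it gently.

>>> carry_out:
  steps: "-0.2 -2 0 -10 0;-0.2 0 0 -10 0;-0.2 0 0 -6 0;-0.2 0 0 -2 0;-0.2 0 0 -1 0;-0.2 0 0 -1 0;-0.2 0 0 0 0;-0.2 0 0 0 0"

```text
time: 20.57
ee_pos: [0.5126, 0.2874, 0.088]
tool_rot: [-3.141, 0.035, -0.001]
ft_force: [0.8, 0.2, -3.1]
opening: 0.0512
gripper_force: 50.0
```

>>> carry_out:
  steps: "-0.2 0 0 -1 0;-0.2 0 0 -1 0;-0.2 0 0 0 0"

```text
time: 20.82
ee_pos: [0.5124, 0.2872, 0.0857]
tool_rot: [3.141, -0.035, -0.0]
ft_force: [-0.4, 0.1, -2.5]
opening: 0.051
gripper_force: 50.0
```

>>> carry_out:
  steps: "-0.2 0 0 -0.5 0;-0.2 0 0 -0.5 0;-0.2 0 0 0 0"

```text
time: 21.07
ee_pos: [0.5127, 0.2873, 0.085]
tool_rot: [-3.141, 0.035, -0.001]
ft_force: [0.6, -0.4, 0.2]
opening: 0.0509
gripper_force: 50.0
```

>>> carry_out:
  steps: "-0.2 0 0 -0.5 0;-0.2 0 0 0 0"

```text
time: 21.23
ee_pos: [0.513, 0.2874, 0.0849]
tool_rot: [-3.141, 0.035, -0.002]
ft_force: [-0.4, -1.4, 3.8]
opening: 0.0515
gripper_force: 50.0
```

>>> carry_out:
  steps: "0.6 0 0 0 0;0.6 0 0 0 0;0.6 0 0 0 0;0.6 0 0 0 0;0.6 0 0 10 0;0.6 0 0 25 0;0.6 0 0 35 0;0.6 0 0 40 0;0.6 0 0 40 0;0.6 0 0 40 0;-1 0 -10 5 0;-1 5 -25 0 0.01"
  newtons: 10

```text
time: 22.23
ee_pos: [0.517, 0.2571, 0.2838]
tool_rot: [-3.136, 0.01, -0.009]
ft_force: [0.8, -0.5, -0.0]
opening: 0.0644
gripper_force: 0.0
```

>>> carry_out:
  steps: "-1 11 -35 0 0.01;-1 11 -35 0 0.01;-1 11 -35 0 0.01;-1 11 -35 0 0.01;-1 11 -35 0 0.01;-1 11 -35 0 0.01;-1 11 -35 0 0.01;-1 11 -35 0 0.01;-1 11 -35 0 0.01;-1 11 -35 0 0;-1 6 -32 0 0;-1 0 0 0 0"

```text
time: 23.23
ee_pos: [0.6335, -0.1393, 0.2787]
tool_rot: [3.135, 0.106, -0.001]
ft_force: [-1.1, -0.9, -1.0]
opening: 0.0004
gripper_force: 0.0
```

>>> carry_out:
  steps: "-1 0 0 -35 0;-1 0 0 -35 0;-1 0 0 -35 0;-1 0 0 -32 0;-1 0 0 0 0;-1 0 10 0 0;-1 -1 12 0 0;-1 0 10 0 0;-1 -1 10 0 0;-1 -1 10 0 0;-1 -1 10 0 0;-1 -1 10 0 0"

```text
time: 24.23
ee_pos: [0.6311, -0.0586, 0.1473]
tool_rot: [3.136, 0.118, 0.013]
ft_force: [0.4, -0.4, 0.6]
opening: 0.0006
gripper_force: 0.6
```

>>> carry_out:
  steps: "-1 -1 10 0 0;-1 -1 9 0 0;-1 0 8 0 0;-1 0 6 0 0;-1 0 5 0 0;-1 0 3 0 0;-1 0 0 0 0"

```text
time: 24.82
ee_pos: [0.6261, -0.0217, 0.142]
tool_rot: [3.133, 0.116, -0.003]
ft_force: [-1.9, -13.3, 5.1]
opening: 0.0003
gripper_force: 6.8
```

Stop reached (13 N). I retreat upward and check.

>>> carry_out:
  steps: "-1 0 -12 0 0;-1 0 -15 0 0;-1 0 -10 20 0;-1 0 0 35 0;-1 0 0 35 0;-1 0 0 35 0;-1 -20 -20 20 0;-1 -25 -25 0 0;-1 -25 -25 0 0;-1 -25 -25 0 0;-1 -25 -25 0 0;-1 0 0 0 0"

```text
time: 25.82
ee_pos: [0.5017, -0.1806, 0.287]
tool_rot: [3.137, 0.108, -0.005]
ft_force: [0.8, -0.1, -0.3]
opening: 0.0008
gripper_force: 0.0
```

>>> carry_out:
  steps: "-1 -20 -30 0 0;-1 -20 -30 0 0;-1 -20 -30 0 0;-1 0 -30 0 0;-1 0 -30 0 0;-1 0 0 0 0;-1 0 0 0 0;-1 0 0 0 0"

```text
time: 26.48
ee_pos: [0.4466, -0.3231, 0.2869]
tool_rot: [-3.138, -0.122, 0.0]
ft_force: [-1.0, 0.2, -0.2]
opening: 0.0005
gripper_force: 0.0
```

Run:
```python
from h import *
np.set_printoptions(precision=4,suppress=True)
s=read_camera("scene");t=read_camera("top")
f=lambda i:[c.astype(int) for c in cv2.split(i)]
r,g,b=f(t);rs,gs,bs=f(s)
red=blob((r>1.8*g+30)&(r>1.8*b),(400,232,445,262));reds=blob((rs>1.8*gs+30)&(rs>1.8*bs),(380,300,425,345))
print("ball",red[0],reds[0],tri(reds[0],red[0]))
cv2.imwrite("pics/f.png",cv2.resize(s,(800,600),interpolation=3)[:,:,::-1])
```

```text
ball [262.8947 157.7895] [262.8529 207.8676] [0.6298 0.0052 0.1505]
```

View pics/f.png

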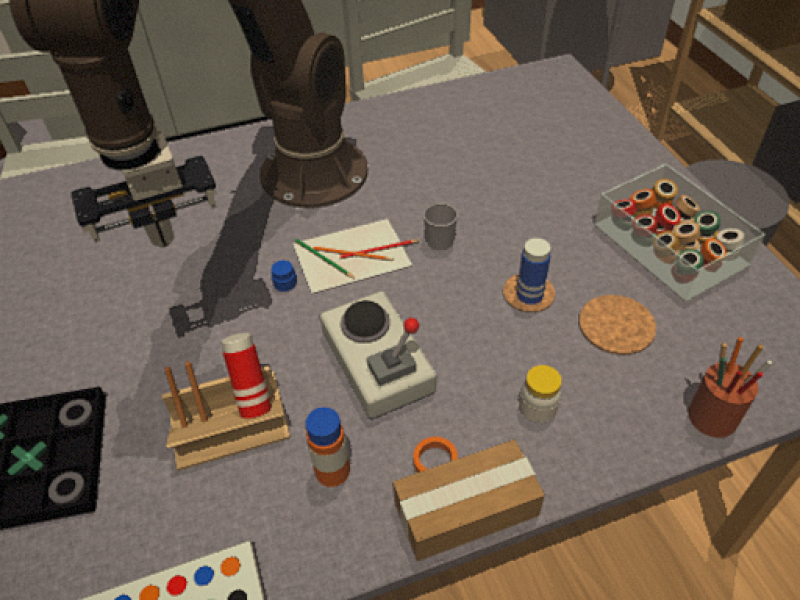

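The final view shows the bottle upright on the small coaster at (532,275) and the lever fully back, with its ball at (411,326). The red bottle is in the rack at (245,375) and the other things are where they were. I hand in.

```bash
python3 -c "
from bench import *
print(job_done())"
```

```text
the job is handed in; nothing more can be done
None
```

I switched the mixer on, pressed the blue bottle upright on the pad to its stop for over two seconds, stood it on the small coaster, and switched the mixer fully off; the job is handed in at about 26 s.

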